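# Take a hardness reading on the blue-ringed coupon

## Task

Take the pen-shaped hardness probe out of its stand and hold its spring tip on the black dot inside the blue ring, with the probe square to the sloping white coupon and pressed lightly, so that the tip is pushed in about half of its travel. Finish while holding it steadily there: do not let go of it. Leave the red-ringed coupon and everything else on the worktop alone.

Things in the scene. Friction and masses are not known exactly. Their poses are not given: they have to be found in the camera images.
- probe_center (a point): Centre of the handle of the pen-shaped hardness probe: a grey square bar 22 x 22 x 85 mm with an orange band near its lower end, a black band at its top and a small black display on one side. The point is on the probe's axis, half-way up the handle. z runs along the axis from the tip to the top end; x and y are square to the handle's flat sides.
- tip_end (a point): The very end of the probe's spring tip, a steel pin 6 mm in diameter with a round end, on the probe's axis; 98.5 mm below the handle's centre when the tip is fully out. z as the probe's z.
- probe_tip (a joint): How far the spring tip is pushed into the probe: 0 fully out, 0.012 m fully in. It starts to move at 1 N and takes 0.5 N more per mm (4 N at 6 mm).
- probe: The whole probe (about 130 g); origin on its axis at the lower face of the square handle, axes as at probe_center. Below the handle are a dark round neck, 14 mm in diameter and 30 mm long, a steel cone, 10 mm long, and 16 mm of spring tip.
- probe_stand: The probe's stand, fixed: black base 80 x 80 x 10 mm, two grey side walls, grey top plate 60 x 60 mm, its upper face 70 mm above the worktop, with an 18 mm hole. At the start the probe stands upright: its neck hangs through the hole (56 mm below the plate's upper face) and its handle rests on the plate, 70 to 155 mm above the worktop. Origin at the centre of the underside, z up.
- spot_blue (a point): The spot to probe: a black dot in the middle of a blue ring (24 mm outside, 16 mm inside diameter) on the upper face of a white coupon, 62 x 50 mm, on a small metal stand. The face slopes by 15 degrees and is 50 mm above the worktop at the dot. z points square out of the face, x up the slope, y along the level.
- coupon_blue: The white coupon with the blue ring and the 82 x 64 mm metal plate it is fixed on, the top of a fixed stand (base 84 x 66 mm); origin at the dot, axes as at spot_blue.
- spot_red (a point): The same spot on the other coupon, which has a red ring and is otherwise the same, on a stand of its own. Not to be touched.
- coupon_red: The coupon with the red ring, its plate; origin at its dot, axes as at spot_red. Not to be touched.
- stand_blue: The fixed metal stand under the blue-ringed coupon; origin at the centre of its underside, z up; the coupon's lower edge is at -x.
- stand_red: The same stand under the red-ringed coupon.
- balance: Fixed top-pan balance, 190 x 280 mm and 128 mm high with its clear cover, between the places of the two coupon stands: keep above it when passing. Origin at the centre of its underside.
- pencil: Yellow wooden pencil, 187 x 7 mm, loose bystander; origin at the centre of its underside.
- eraser: Blue and white eraser, 45 x 23 x 13 mm, loose bystander; origin at the centre of its underside.
- forceps: Steel forceps, 125 x 13 x 8 mm, loose bystander; origin at the centre of their underside.
- dish: Round glass petri dish, 65 mm wide, 16 mm high, loose bystander; origin at the centre of its underside.
- loupe: Black hand loupe, 81 x 42 x 13 mm, loose bystander; origin at the centre of its underside.

How it is judged:
By the outcome, as a careful person would: the job done as asked, in the order asked, and still so for the second after the job is handed in, while the arm keeps its last pose, push and grip.
It also fails if it takes over 48 s, if anything falls off the work surface, if the arm or the gripper's body presses on something with over 40 N, if the wrist force passes 120 N, or if a joint passes its speed limit or range.

## Robot

A 6-joint arm with a two-finger parallel gripper is mounted at the origin on a cart in front of the work surface, level with it; the furniture and walls round the work are solid. World frame = base frame: x ahead of the robot, y to its left, z up, the work surface at z = 0. Lengths are in mm, angles in rad, forces in N, time in s.
With the tool pointing down it reaches from about 250 to 775 mm from the base axis. Payload 4 kg.
Tool frame: the origin (TCP) lies at the centre of the arm's flange, where the gripper is bolted on; the fingertips stand 173 mm ahead of it and the grasp point (between the pads) lies 155 mm ahead of it; z points along the fingers, y is the line along which they close (so a half turn about z gives the same grasp; the last joint's range is limited). The gripper opens to 85 mm and grips with 20 to 120 N. Pads are 22 mm wide; open, the fingers measure 114 mm over their backs; the gripper's body (76 mm by 85 mm) begins 54 mm behind the grasp point. The pads swing forward as they close: fully open they stand 13 mm farther back than shut.
Start: joints at [-1.301, 0.087, 1.371, -0, 1.684, -0.103], TCP at [200.317, -512.224, 404.741] pointing down, gripper open.
Joint ranges: [-3.1, 3.1], [-0.76, 2.03], [0.27, 2.55], [-1.08, 4.22], [0.17, 2.65], [-2.57, 2.57]. Speed limits (rad/s): [2.79, 2.79, 3.14, 3.14, 3.14, 3.14].

## Interface

Orientations are given as [roll, pitch, yaw] about the fixed x, y, z axes, in that order (R = Rz(yaw) Ry(pitch) Rx(roll)).
In Python, from bench import robot gives the robot as it stands.
- The arm moves only by the tool step_arm, never from a script. Its arguments are lists of equal length, an entry for each row: "jaw": the opening, from 0 (shut) to 1 (fully open); "travel": the shift along the tool's x, y, z in cm, a list of three; "rot": the turn, a rotation vector about the tool's x, y, z in degrees, a list of three. A call has 1 to 5 rows; each row shifts and turns the commanded pose from where the row before left it, along the tool's axes as they then stand; what a row does not reach is not made up. A row lasts 1/10 s, in which the tool goes at most 50 mm and 8.59 degrees, less where a joint would pass 70% of its speed; a pose out of reach is approached as far as the arm can. A call is refused whole if a number of a shift passes 5 or a number of a turn 8.59, either way. A call with a gripper value outside its range is refused whole. The fingers move at their own pace and stop on an object; "force" is the grip in N (left out, the last holds). Time passes only in rows, so rows that do not move let the fingers close. It gives the time, the measured TCP pose, the force, the opening and the grip force at its end, in the units of the state.
- robot.get_state(): the state, without advancing time (a new reading comes with each control period).
- robot.get_image(name): name is "scene" or "side" or "wrist"; returns a dict with "color" (384x512x3 uint8, red, green, blue), "intrinsics" (3x3 intrinsics, pixels), "origin" and "attitude" of the camera in the world; the wrist camera has in their place "tool_from_camera" (4x4, takes a point from camera to tool coordinates, whose origin is the TCP and whose axes are the flange's). Camera axes: x right, y down, z forward; pixel columns grow to the right and rows downward; lengths in mm; the calibration is good to about 2 mm. A picture is of the moment at which its call begins: read the wrist's pose just before it. There is no depth.
- robot.finish_job(): hands the job in; it is judged then, once.
The state is a dict: "clock": time; "q": joint angles; "qd": joint speeds; "joint_efforts": joint torques, N m; "position": TCP position; "ee_rot": TCP orientation; "contact_force": force on the tool from outside, world axes, zero at the start; "torque": the same for the moment, N m; "width": opening from 0.0 (shut) to 1.0 (fully open); "gripper_force": force on a finger pad.
Only numpy, scipy, OpenCV 4.12 (cv2) and the standard library are available. Lean on these libraries where they do the work, as an engineer would, in place of code of your own. Each camera call takes 0.05 s, during which the arm holds its last target. There are 200 camera calls.

## Working session

There is one attempt and no reset: what is moved stays moved. The work goes in short steps, Python scripts to look and compute and a tool call to move; the robot and the scene stay as the last step left them, time stands still between calls to the robot, and variables do not carry over. Pictures are saved under pics/ and viewed, at most 11 in all, crops included, and the job is handed in when it is done.

Besides the shell and the picture viewer there is one more tool, called after "Call:" by a JSON object that holds its "name" and its "arguments", one argument or row to a line. step_arm: Moves the arm, as the interface text tells. Its arguments: {"type":"object","properties":{"jaw":{"type":"array"},"travel":{"type":"array"},"rot":{"type":"array"},"force":{"type":"number"}},"required":["jaw","travel","rot"]}

```bash
mkdir -p pics; ls; python3 - <<'E'
from bench import robot
import cv2,numpy as np,pickle
s=robot.get_state();print(s)
d={}
for n in("scene","side","wrist"):
    im=robot.get_image(n);d[n]=im
    cv2.imwrite(f"pics/{n}0.png",im["color"][:,:,::-1]);print(n,[im[k] for k in im if k!="color"])
pickle.dump((s,d),open("d0.pkl","wb"))
cv2.imwrite("pics/both0.png",cv2.resize(np.vstack([d["scene"]["color"],d["side"]["color"]])[:,:,::-1],(400,600)))
E
```

```text
pics
{'clock': 0.0, 'q': array([-1.30109616e+00,  8.79351098e-02,  1.37227283e+00,  2.70636545e-06,
        1.68361623e+00, -1.03109816e-01]), 'qd': array([-7.07227045e-04, -7.12319879e-05, -6.23940433e-04, -8.56298971e-04,
       -1.24732584e-03, -1.37294944e-04]), 'joint_efforts': array([ 8.89054991e-04, -3.51858366e+01, -3.13271856e+01,  3.17140200e-05,
        1.08206039e-02, -1.09883456e-05]), 'position': array([ 200.28627425, -512.10189503,  403.54015513]), 'ee_rot': array([-3.13937326e+00, -2.32359583e-04,  3.72810024e-01]), 'contact_force': array([ 0.48735119,  0.44261536, -0.92077125]), 'torque': array([-0.03150411,  0.00140957,  0.0257939 ]), 'gripper_force': 0.0, 'width': 0.9988650458940296}
scene [array([[425.97917436,   0.        , 245.45529788],
       [  0.        , 425.97917436, 191.78556759],
       [  0.        ,   0.        ,   1.        ]]), array([-45.308327  , 806.30399457, 972.08202781]), array([-2.27301733e+00,  1.59904224e-04, -2.55595084e+00])]
side [array([[423.24134423,   0.        , 256.14280261],
       [  0.        , 423.24134423, 196.9416741 ],
       [  0.        ,   0.        ,   1.        ]]), array([  610.3866021 , -1208.98600209,   898.96201045]), array([-2.19155778,  0.00882232,  0.07852712])]
wrist [array([[272.08231685,   0.        , 254.8353178 ],
       [  0.        , 272.08231685, 192.47264781],
       [  0.        ,   0.        ,   1.        ]]), array([[ 5.18948119e-04, -9.59869308e-01, -2.80447218e-01,
         7.20073192e+01],
       [ 9.99999521e-01,  7.30861772e-04, -6.51045548e-04,
        -3.75288234e-01],
       [ 8.29886790e-04, -2.80446746e-01,  9.59869228e-01,
         3.05364782e+01],
       [ 0.00000000e+00,  0.00000000e+00,  0.00000000e+00,
         1.00000000e+00]])]
```

View pics/scene0.png

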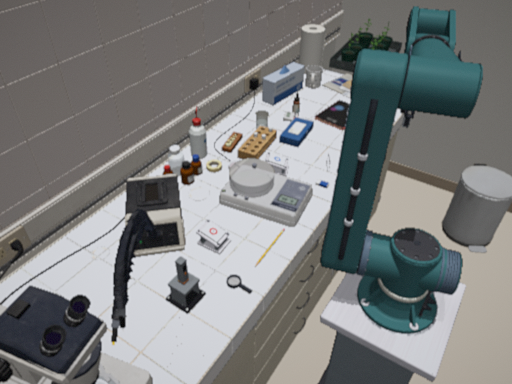

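View pics/side0.png

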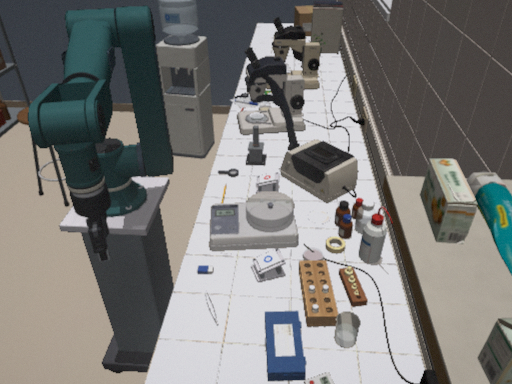

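The scene view shows the probe in its stand near (183,280), the red coupon at (213,232) and the blue one at about (277,160), half hidden behind the balance. The side view shows the probe at (257,140), red at (267,180) and blue at (268,260).

```bash
python3 - <<'E'
import cv2,numpy as np,pickle
s,d=pickle.load(open("d0.pkl","rb"))
def crop(n,x,y,w=60,h=60,k=6): return cv2.resize(d[n]["color"][y:y+h,x:x+w,::-1],None,fx=k,fy=k,interpolation=cv2.INTER_CUBIC)[:294]
a=np.hstack([crop("scene",155,250,60,64,4.6)[:290],crop("side",230,115,60,64,4.6)[:290],crop("scene",190,210,45,64,4.6)[:290]])
b=np.hstack([crop("side",240,235,60,64,4.6)[:290],crop("scene",255,135,60,64,4.6)[:290],crop("side",245,160,45,64,4.6)[:290]])
print(a.shape,b.shape)
cv2.imwrite("pics/crops.png",np.vstack([a,b]))
E
```

```text
(290, 759, 3) (290, 759, 3)
```

View pics/crops.png

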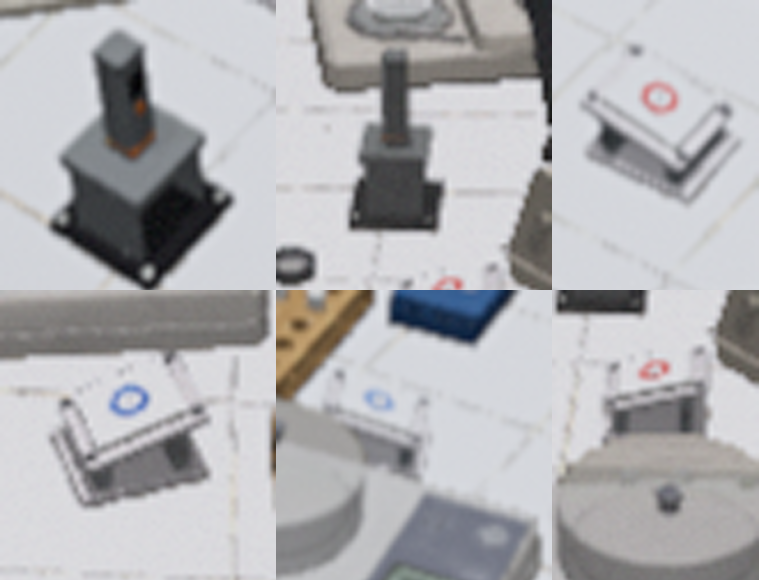

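```bash
cat > h.py <<'E'
import numpy as np
from scipy.spatial.transform import Rotation as R
def cam(im,s=None):
    if "origin" in im: return im["intrinsics"],R.from_euler("xyz",im["attitude"]).as_matrix(),np.array(im["origin"])
    T=np.eye(4);T[:3,:3]=R.from_euler("xyz",s["ee_rot"]).as_matrix();T[:3,3]=s["position"];T=T@im["tool_from_camera"]
    return im["intrinsics"],T[:3,:3],T[:3,3]
def ray(c,uv): 
    v=c[1]@np.linalg.solve(c[0],[uv[0],uv[1],1]);return c[2],v/np.linalg.norm(v)
def atz(c,uv,z):
    o,v=ray(c,uv);return o+v*(z-o[2])/v[2]
def tri(*cu):
    A=0;b=0
    for c,uv in cu:
        o,v=ray(c,uv);P=np.eye(3)-np.outer(v,v);A=A+P;b=b+P@o
    return np.linalg.solve(A,b)
def proj(c,p):
    q=c[0]@(c[1].T@(np.array(p)-c[2]));return q[:2]/q[2]
E
python3 - <<'E'
from h import *
import pickle
np.set_printoptions(precision=1,suppress=True)
s,d=pickle.load(open("d0.pkl","rb"));A=cam(d["scene"]);B=cam(d["side"])
f=lambda x,y,ox,oy:(ox+x/4.6,oy+y/4.6)
print("probe top",atz(A,f(119,42,155,250),155),atz(B,f(119,52,230,115),155),tri((A,f(119,42,155,250)),(B,f(119,52,230,115))))
for p in[(150,283),(231,200),(55,226)]:print("base",atz(A,f(*p,155,250),10))
for p in[(138,203),(203,135),(62,160)]:print("plate",atz(A,f(*p,155,250),70))
print("blue",atz(A,f(103,110,255,135),50),atz(B,f(129,111,240,235),50),tri((A,f(103,110,255,135)),(B,f(129,111,240,235))))
print("red",atz(A,f(108,98,190,210),50),atz(B,f(655-552,370-290,245,160),50))
for p in[(92,172),(205,125),(170,65),(65,112)]:print("bluecorner",atz(B,f(*p,240,235),50))
print("handle sides", [atz(A,f(*p,155,250),155) for p in[(93,42),(145,42),(121,30),(121,55)]])
E
```

```text
probe top [479.1 308.3 155. ] [483.6 305.  155. ] [482.  307.2 153.1]
base [440.9 348.2  10. ]
base [437.5 277.2  10. ]
base [512.1 348.8  10. ]
plate [449.1 340.4  70. ]
plate [448.3 283.4  70. ]
plate [503.9 341.4  70. ]
blue [ 562.8 -323.3   50. ] [ 567.7 -328.5   50. ] [ 566.2 -326.6   47.3]
red [535.5 105.5  50. ] [541.4 100.3  50. ]
bluecorner [ 548.5 -382.2   50. ]
bluecorner [ 615.1 -337.5   50. ]
bluecorner [ 591.5 -284.8   50. ]
bluecorner [ 528.1 -332.1   50. ]
handle sides [array([490.9, 316.1, 155. ]), array([467.3, 300.5, 155. ]), array([483.7, 301.1, 155. ]), array([472.2, 314.8, 155. ])]
```

Call:
{"name": "step_arm", "arguments": {
  "jaw": [1,1,1,1,1],
  "travel": [
    [0,0,0],
    [0,0,0],
    [0,0,0],
    [1.5,-4.5,0],
    [1.5,-4.5,0]
  ],
  "rot": [
    [0,0,7.1],
    [0,0,7.1],
    [0,0,7.1],
    [0,0,0],
    [0,0,0]
  ]
}}

```text
clock: 0.65
position: [230.2, -421.9, 403.3]
ee_rot: [-3.139, 0.001, -0.001]
contact_force: [0.8, 0.8, 0.9]
width: 0.998
gripper_force: 0.0
```

Call:
{"name": "step_arm", "arguments": {
  "jaw": [1,1,1,1,1],
  "travel": [
    [1.5,-4.5,0],
    [1.5,-4.5,0],
    [1.5,-4.5,0],
    [1.5,-4.5,0],
    [1.5,-4.5,0]
  ],
  "rot": [
    [0,0,0],
    [0,0,0],
    [0,0,0],
    [0,0,0],
    [0,0,0]
  ]
}}

```text
clock: 1.15
position: [304.9, -195.2, 404.5]
ee_rot: [3.142, -0.0, 0.0]
contact_force: [0.3, -0.2, -0.6]
width: 1.0
gripper_force: 0.0
```

Call:
{"name": "step_arm", "arguments": {
  "jaw": [1,1,1,1,1],
  "travel": [
    [1.5,-4.5,0],
    [1.5,-4.5,0],
    [1.5,-4.5,0],
    [1.5,-4.5,0],
    [1.5,-4.5,0]
  ],
  "rot": [
    [0,0,0],
    [0,0,0],
    [0,0,0],
    [0,0,0],
    [0,0,0]
  ]
}}

```text
clock: 1.65
position: [379.6, 30.0, 404.7]
ee_rot: [3.141, -0.001, 0.001]
contact_force: [0.9, -0.5, 0.7]
width: 0.998
gripper_force: 0.0
```

Call:
{"name": "step_arm", "arguments": {
  "jaw": [1,1,1,1,1],
  "travel": [
    [1.6,-4.6,0],
    [1.6,-4.6,0],
    [1.6,-4.6,0],
    [1.6,-4.6,0],
    [1.6,-4.6,0]
  ],
  "rot": [
    [0,0,0],
    [0,0,0],
    [0,0,0],
    [0,0,0],
    [0,0,0]
  ]
}}

```text
clock: 2.15
position: [459.6, 260.2, 404.3]
ee_rot: [3.141, 0.0, 0.002]
contact_force: [0.8, -0.7, 0.1]
width: 0.997
gripper_force: 0.0
```

Call:
{"name": "step_arm", "arguments": {
  "jaw": [1,1,1],
  "travel": [
    [1.9,-4.6,0],
    [0,-0.3,0],
    [0,0,0]
  ],
  "rot": [
    [0,0,0],
    [0,0,0],
    [0,0,0]
  ]
}}

```text
clock: 2.45
position: [478.6, 308.1, 403.0]
ee_rot: [3.14, 0.003, 0.003]
contact_force: [-0.7, -0.5, -0.1]
width: 0.999
gripper_force: 0.0
```

```bash
cat > snap.py <<'E'
from bench import robot
import cv2,pickle,sys
s=robot.get_state();im=robot.get_image("wrist");pickle.dump((s,im),open(sys.argv[1]+".pkl","wb"))
cv2.imwrite(f"pics/{sys.argv[1]}.png",im["color"][:,:,::-1]);print(s["position"],s["ee_rot"])
E
python3 snap.py w1
```

```text
[478.5639565  308.14937985 403.02405002] [3.13966279e+00 2.80913811e-03 3.07268229e-03]
```

View pics/w1.png

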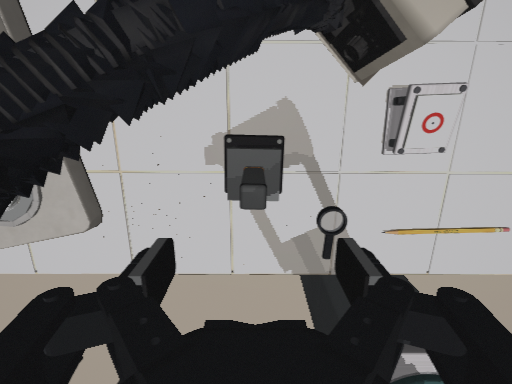

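```bash
python3 - <<'E'
from h import *
import pickle,cv2
np.set_printoptions(precision=1,suppress=True)
s,im=pickle.load(open("w1.pkl","rb"));c=cam(im,s)
g=cv2.cvtColor(im["color"],cv2.COLOR_RGB2GRAY)
cv2.imwrite("pics/w1c.png",cv2.resize(cv2.convertScaleAbs(im["color"][125:220,210:300,::-1],alpha=2),None,fx=6,fy=6,interpolation=cv2.INTER_CUBIC))
print(atz(c,(253.5,197),155)); print(proj(c,(479,308,155)))
for p in[(224.5,190.5),(226,136),(283,137),(282,192)]:print(atz(c,p,10))
E
```

```text
[482.1 309.5 155. ]
[255.3 200.6]
[445.9 350.2  10. ]
[520.1 346.2  10. ]
[519.1 271.6  10. ]
[444.  270.5  10. ]
```

View pics/w1c.png

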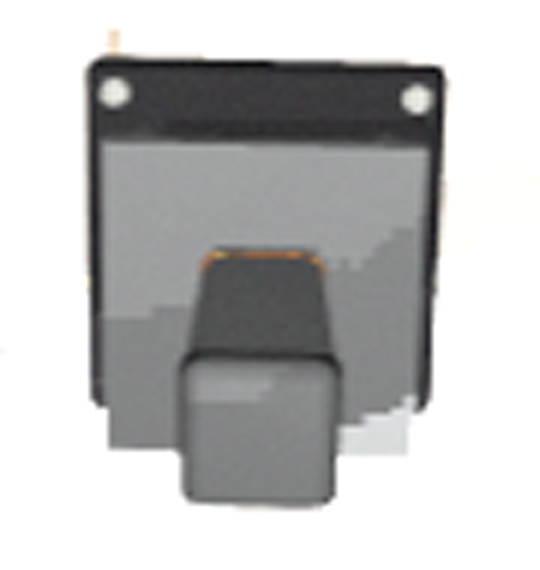

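Call:
{"name": "step_arm", "arguments": {
  "jaw": [1,1,1,1,1],
  "travel": [
    [0.4,-0.15,3],
    [0,0,4],
    [0,0,4],
    [0,0,2.5],
    [0,0,0]
  ],
  "rot": [
    [0,0,1.2],
    [0,0,0],
    [0,0,0],
    [0,0,0],
    [0,0,0]
  ]
}}

```text
clock: 3.0
position: [480.8, 306.1, 265.5]
ee_rot: [3.137, 0.008, -0.022]
contact_force: [1.1, -1.1, -0.2]
width: 1.001
gripper_force: 0.0
```

Call:
{"name": "step_arm", "arguments": {
  "jaw": [0,0,0,0,0],
  "travel": [
    [0,0,0],
    [0,0,0],
    [0,0,0],
    [0,0,0],
    [0,0,0]
  ],
  "rot": [
    [0,0,0],
    [0,0,0],
    [0,0,0],
    [0,0,0],
    [0,0,0]
  ],
  "force": 50
}}

```text
clock: 3.5
position: [482.8, 308.7, 271.3]
ee_rot: [-3.141, -0.002, -0.02]
contact_force: [0.1, -0.3, 4.5]
width: 0.252
gripper_force: 49.5
```

Call:
{"name": "step_arm", "arguments": {
  "jaw": [0,0,0,0,0],
  "travel": [
    [0,0,0],
    [0,0,0],
    [0,0,0],
    [0,0,0],
    [0,0,0]
  ],
  "rot": [
    [0,0,0],
    [0,0,0],
    [0,0,0],
    [0,0,0],
    [0,0,0]
  ],
  "force": 60
}}

```text
clock: 4.0
position: [482.8, 308.8, 271.4]
ee_rot: [-3.141, -0.002, -0.02]
contact_force: [0.1, -0.4, 6.1]
width: 0.248
gripper_force: 58.6
```

Call:
{"name": "step_arm", "arguments": {
  "jaw": [0,0,0,0,0],
  "travel": [
    [0,0,-0.5],
    [0,0,-1.5],
    [0,0,-2],
    [0,0,-2],
    [0,0,-3]
  ],
  "rot": [
    [0,0,0],
    [0,0,0],
    [0,0,0],
    [0,0,0],
    [0,0,0]
  ]
}}

```text
clock: 4.5
position: [482.0, 308.4, 359.1]
ee_rot: [3.139, 0.004, -0.02]
contact_force: [0.4, -0.3, -1.8]
width: 0.249
gripper_force: 59.4
```

Call:
{"name": "step_arm", "arguments": {
  "jaw": [0,0,0,0,0],
  "travel": [
    [0,0,-3],
    [0,0,-3],
    [0,0,-3],
    [0,0,-1.5],
    [0,0,0]
  ],
  "rot": [
    [0,0,0],
    [0,0,0],
    [0,0,0],
    [0,0,0],
    [0,0,0]
  ]
}}

```text
clock: 5.0
position: [482.2, 308.5, 468.8]
ee_rot: [-3.139, -0.006, -0.02]
contact_force: [0.0, 0.8, -1.0]
width: 0.249
gripper_force: 59.5
```

```bash
python3 - <<'E'
from bench import robot
import cv2,pickle,numpy as np
s=robot.get_state();d={n:robot.get_image(n) for n in("scene","side","wrist")};pickle.dump((s,d),open("d1.pkl","wb"))
print(s["position"],s["ee_rot"],s["width"],s["q"])
from h import *
p=s["position"]+np.array([0,0,-155-40])
cs=[]
for n in("scene","side"):
    u,v=proj(cam(d[n]),p).astype(int);print(n,u,v)
    x0,y0=max(u-40,0),max(v-40,0);print(x0,y0)
    cs.append(cv2.resize(d[n]["color"][y0:y0+70,x0:x0+80,::-1],(400,350),interpolation=cv2.INTER_CUBIC))
cv2.imwrite("pics/lift.png",np.hstack(cs))
E
```

```text
[482.22222986 308.50409636 468.79874764] [-3.13862881 -0.00568935 -0.01979873] 0.24941993082634428 [ 4.70122902e-01  1.32551948e-01  1.19521266e+00 -6.37087796e-05
  1.80741328e+00  2.06069439e+00]
scene 174 224
134 184
side 255 97
215 57
```

View pics/lift.png

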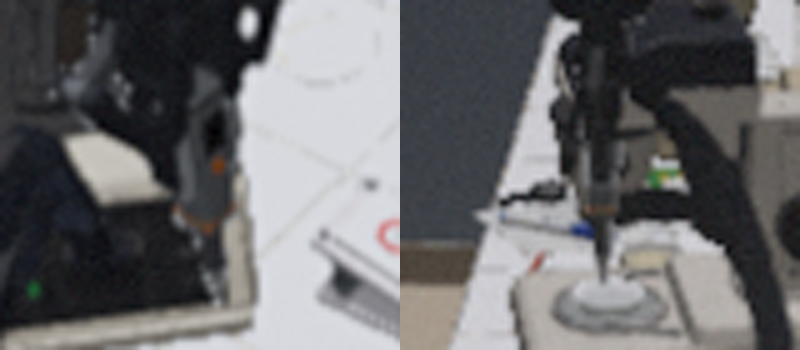

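Call:
{"name": "step_arm", "arguments": {
  "jaw": [0,0,0,0,0],
  "travel": [
    [0.1,3,0],
    [0.1,4.5,0],
    [0.1,4.9,0],
    [0.1,4.9,0],
    [0.1,4.9,0]
  ],
  "rot": [
    [0,0,0],
    [0,0,0],
    [0,0,0],
    [0,0,0],
    [0,0,0]
  ]
}}

```text
clock: 5.65
position: [482.5, 84.9, 462.5]
ee_rot: [3.141, 0.004, -0.019]
contact_force: [0.5, -0.2, -1.4]
width: 0.251
gripper_force: 59.4
```

Call:
{"name": "step_arm", "arguments": {
  "jaw": [0,0,0,0,0],
  "travel": [
    [0.1,4.9,0],
    [0.1,4.9,0],
    [0.1,4.9,0],
    [0.1,4.9,0],
    [0.1,4.9,0]
  ],
  "rot": [
    [0,0,0],
    [0,0,0],
    [0,0,0],
    [0,0,0],
    [0,0,0]
  ]
}}

```text
clock: 6.15
position: [482.6, -160.4, 462.7]
ee_rot: [-3.14, 0.003, -0.02]
contact_force: [2.1, 0.3, -1.2]
width: 0.243
gripper_force: 59.4
```

Call:
{"name": "step_arm", "arguments": {
  "jaw": [0,0,0,0,0],
  "travel": [
    [0.1,4.9,0],
    [0.1,4.9,0],
    [0.1,4.5,0],
    [0.1,2,4],
    [0,0,3]
  ],
  "rot": [
    [0,0,0],
    [0,0,0],
    [0,0,0],
    [0,0,0],
    [0,0,0]
  ]
}}

```text
clock: 6.65
position: [483.1, -324.7, 390.7]
ee_rot: [-3.14, 0.004, -0.024]
contact_force: [-0.7, -0.1, -2.0]
width: 0.25
gripper_force: 59.6
```

Call:
{"name": "step_arm", "arguments": {
  "jaw": [0,0],
  "travel": [
    [0,0,0],
    [0,0,0]
  ],
  "rot": [
    [0,0,0],
    [0,0,0]
  ]
}}

```text
clock: 6.85
position: [483.8, -321.3, 393.2]
ee_rot: [-3.139, 0.003, -0.02]
contact_force: [0.4, -0.0, -0.4]
width: 0.251
gripper_force: 59.4
```

```bash
python3 snap.py w2
```

```text
[ 483.81840355 -321.33923341  393.18456623] [-3.13905296e+00  3.07147862e-03 -1.97465280e-02]
```

View pics/w2.png

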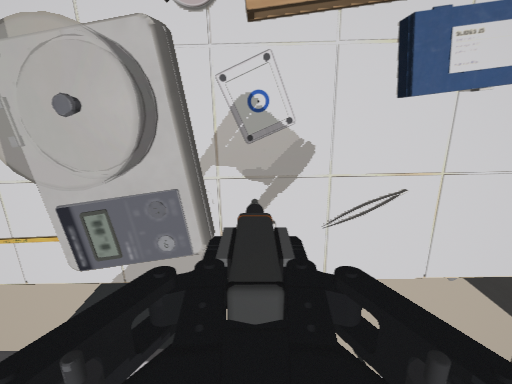

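```bash
python3 - <<'E'
from h import *
import pickle,cv2
s,im=pickle.load(open("w2.pkl","rb"));C=im["color"]
z=lambda x,y,w,h,k:cv2.resize(cv2.convertScaleAbs(C[y:y+h,x:x+w,::-1],alpha=1.6),(w*k,h*k),interpolation=cv2.INTER_CUBIC)
a=z(208,42,100,110,4);b=z(230,185,50,55,8)
cv2.imwrite("pics/w2c.png",np.hstack([a,b]))
m=(C[...,2].astype(int)-C[...,0]>70);m[:85]=0;m[115:]=0;m[:,:240]=0;m[:,280:]=0
n,l,st,ce=cv2.connectedComponentsWithStats(m.astype(np.uint8));print(st,ce)
E
```

```text
[[     0      0    512    384 196456]
 [   248     90     21     22    152]] [[255.49736328 191.57123224]
 [258.90789474  99.43421053]]
```

View pics/w2c.png

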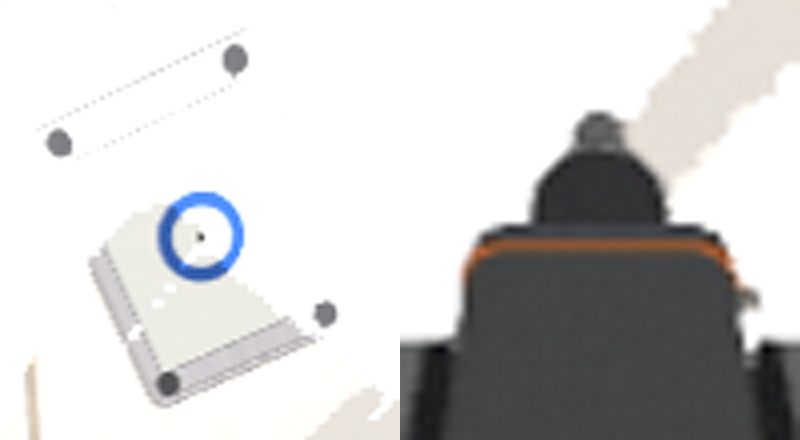

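```bash
cat > fit.py <<'E'
from h import *
import pickle
from scipy.optimize import least_squares
np.set_printoptions(precision=2,suppress=True)
s,im=pickle.load(open("w2.pkl","rb"));c=cam(im,s)
dot=(257.8,100.8);B=np.array([(266.4,56.1),(222.4,77.4),(288.9,120.1),(249.6,137.6)])
def spot(yaw,sl=15): return (R.from_euler("z",yaw)*R.from_euler("y",-np.radians(sl))).as_matrix()
def res(p,sl):
    x,y,yaw,a,b,h,z=p;M=spot(yaw,sl);o=np.array([x,y,z])
    P=[o+M@np.array([sx*a,sy*b,h]) for sx,sy in((1,-1),(1,1),(-1,-1),(-1,1))]
    return np.r_[(np.array([proj(c,q) for q in P])-B).ravel(),proj(c,o)-dot,(z-50)/1,h/2,(a-35)/2,(b-26)/2]
for sl in(15,-15):
    r=least_squares(res,[566,-326,.45,35,26,0,50],args=(sl,));print(sl,r.x,r.cost)
T=np.array(im["tool_from_camera"]);ct=(im["intrinsics"],T[:3,:3],T[:3,3])
print("expected tip px",proj(ct,(0,0,254.4)),"tip in tool",atz(ct,(254.4,201.7),254.4))
print("dot at z50",atz(c,dot,50))
E
python3 fit.py
```

```text
15 [ 567.92 -324.14    0.39   35.61   24.8    -0.71   49.99] 0.7334357346029765
-15 [ 569.05 -323.63    0.38   35.97   24.63    2.28   50.01] 7.9005187355363145
expected tip px [255.7 199.5] tip in tool [ -2.    -1.12 254.4 ]
dot at z50 [ 567.15 -324.44   50.  ]
```

```bash
cat > plan.py <<'E'
from h import *
import sys
from bench import robot
np.set_printoptions(precision=3,suppress=True)
def plan(spot,tip,h,yaw=0.385,s=None):
    s=s or robot.get_state();Rc=R.from_euler("xyz",s["ee_rot"])
    n=(R.from_euler("z",yaw)*R.from_euler("y",-np.radians(15))).apply([0,0,1])
    z=-Rc.apply([0,0,1])
    w=np.cross(z,n);ang=np.arctan2(np.linalg.norm(w),z@n)
    dR=R.from_rotvec(w/np.linalg.norm(w)*ang);Rt=dR*Rc
    p=np.array(spot)+h*n-Rt.apply(tip)
    print("rotvec tool deg",np.degrees(Rc.inv().apply(dR.as_rotvec())),"target TCP",p,"rpy",Rt.as_euler("xyz"))
    print("travel before rot cm",Rc.inv().apply(p-s["position"])/10,"after rot",Rt.inv().apply(p-s["position"])/10)
    tp=s["position"]+Rc.apply(tip);print("tip now",tp,"height over face",(tp-spot)@n,"lateral",(tp-spot)-((tp-spot)@n)*n)
if __name__=="__main__": plan((567.3,-324.3,50),(-2,-1.1,257.4),float(sys.argv[1]))
E
python3 plan.py 30
```

```text
rotvec tool deg [ 5.916 13.765  0.   ] target TCP [ 500.295 -353.392  327.971] rpy [-3.037 -0.24  -0.032]
travel before rot cm [1.674 3.183 6.754] after rot [0.062 3.876 6.597]
tip now [ 482.274 -320.167  138.089] height over face 105.08114557456939 lateral [-59.82   14.347 -13.412]
```

Call:
{"name": "step_arm", "arguments": {
  "jaw": [0,0,0,0,0],
  "travel": [
    [1.67,3.18,0],
    [0,0,3],
    [0,0,3.7],
    [0,0,0],
    [0,0,0]
  ],
  "rot": [
    [0,0,0],
    [0,0,0],
    [2.96,6.88,0],
    [2.96,6.88,0],
    [0,0,0]
  ]
}}

```text
clock: 7.4
position: [499.6, -353.6, 328.8]
ee_rot: [-3.037, -0.241, -0.033]
contact_force: [0.4, -0.6, -0.1]
width: 0.252
gripper_force: 59.4
```

Call:
{"name": "step_arm", "arguments": {
  "jaw": [0,0],
  "travel": [
    [0,0,0],
    [0,0,0]
  ],
  "rot": [
    [0,0,0],
    [0,0,0]
  ]
}}

```text
clock: 7.6
position: [500.6, -353.7, 330.8]
ee_rot: [-3.041, -0.242, -0.03]
contact_force: [-0.3, -0.9, -1.1]
width: 0.251
gripper_force: 59.4
```

```bash
python3 snap.py w3; python3 plan.py 15; python3 - <<'E'
import cv2
a=cv2.imread("pics/w3.png")[110:260,180:340];cv2.imwrite("pics/w3c.png",cv2.resize(a,(640,600),interpolation=cv2.INTER_CUBIC))
E
```

```text
[ 500.64298108 -353.69683221  330.81340266] [-3.04088563 -0.24179933 -0.03048608]
rotvec tool deg [ 0.19  -0.071  0.   ] target TCP [ 503.894 -351.931  313.483] rpy [-3.037 -0.24  -0.03 ]
travel before rot cm [-0.096 -0.006  1.726] after rot [-0.094 -0.     1.726]
tip now [ 560.782 -328.322   81.367] height over face 32.252353803552985 lateral [ 1.218 -0.887  0.213]
```

View pics/w3c.png

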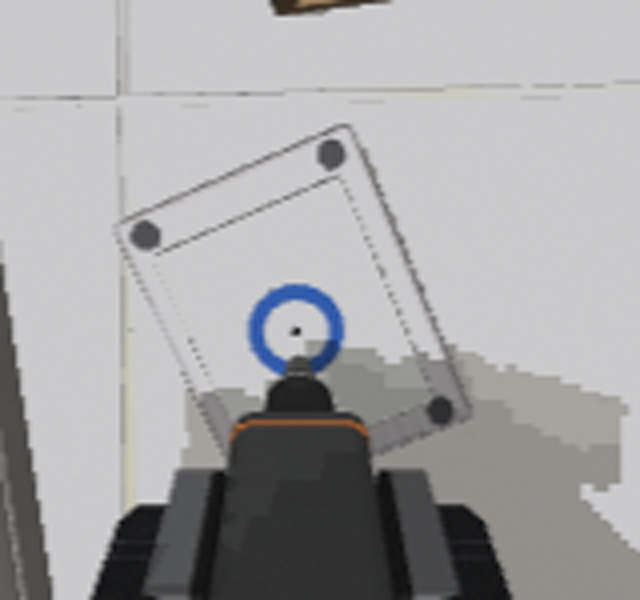

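```bash
python3 - <<'E'
from h import *
import pickle
s,im=pickle.load(open("w3.pkl","rb"));T=np.array(im["tool_from_camera"]);ct=(im["intrinsics"],T[:3,:3],T[:3,3])
for h in(30,32.2,34):print("dot in tool",atz(ct,(253.7,192.1),257.4+h))
print("tip",atz(ct,(254.4,202),254.4)); print(atz(cam(im,s),(253.7,192.1),50))
E
```

```text
dot in tool [ -2.87447646  -1.9642803  287.4       ]
dot in tool [ -3.51504653  -1.97652322 289.6       ]
dot in tool [ -4.03914931  -1.98654015 291.4       ]
tip [ -2.19178346  -1.18257917 254.4       ]
[ 567.0764155  -324.58386049   50.        ]
```

Call:
{"name": "step_arm", "arguments": {
  "jaw": [0,0,0,0,0],
  "travel": [
    [-0.13,-0.08,1],
    [0,0,1],
    [0,0,0.3],
    [0,0,0],
    [0,0,0]
  ],
  "rot": [
    [0,0,0],
    [0,0,0],
    [0,0,0],
    [0,0,0],
    [0,0,0]
  ]
}}

```text
clock: 8.15
position: [504.3, -350.6, 304.9]
ee_rot: [-3.036, -0.239, -0.033]
contact_force: [-0.0, 0.2, -1.6]
width: 0.25
gripper_force: 59.4
```

```bash
cat > f.py <<'E'
from h import *
from bench import robot
import sys
n=(R.from_euler("z",.385)*R.from_euler("y",-np.radians(15))).apply([0,0,1])
F=[];P=[];E=[]
for i in range(int(sys.argv[1])):
    robot.get_image("wrist");s=robot.get_state();F.append(s["contact_force"]);P.append(s["position"]);E.append(s["ee_rot"])
F=np.array(F);P=np.mean(P,0);print("Fn %.2f +- %.2f"%((F@n).mean(),(F@n).std()),"F",F.mean(0).round(2),"P",P.round(2),"P.n %.2f"%(P@n),"clock",s["clock"])
z=-R.from_euler("xyz",E[-1]).apply([0,0,1]);print("tilt err deg",np.degrees(np.arccos(min(1,z@n))).round(2))
E
python3 f.py 12; python3 plan.py 0
```

```text
Fn -1.01 +- 0.78 F [ 0.25 -0.2  -1.01] P [ 504.25 -350.74  305.57] P.n 208.29 clock 8.75
tilt err deg 0.02
rotvec tool deg [-0.002  0.024  0.   ] target TCP [ 507.49  -350.477  298.993] rpy [-3.036 -0.24  -0.033]
travel before rot cm [0.167 0.044 0.694] after rot [0.167 0.044 0.694]
tip now [ 563.916 -324.473   56.328] height over face 6.940837469546623 lateral [-1.719  0.502 -0.377]
```

Call:
{"name": "step_arm", "arguments": {
  "jaw": [0,0,0,0],
  "travel": [
    [0,0,0.2],
    [0,0,0.2],
    [0,0,0],
    [0,0,0]
  ],
  "rot": [
    [0,0,0],
    [0,0,0],
    [0,0,0],
    [0,0,0]
  ]
}}

```text
clock: 9.15
position: [505.2, -350.2, 301.2]
ee_rot: [-3.036, -0.239, -0.033]
contact_force: [0.3, -0.0, -1.7]
width: 0.247
gripper_force: 59.4
```

```bash
python3 f.py 8; python3 snap.py w4; python3 - <<'E'
import cv2,numpy as np
from bench import robot
a=cv2.imread("pics/w4.png")[165:240,215:295]
b=robot.get_image("side")["color"][235:280,245:295,::-1]
cv2.imwrite("pics/w4c.png",np.hstack([cv2.resize(a,(480,450),interpolation=cv2.INTER_CUBIC),cv2.resize(b,(320,450)[:1]+(288,),interpolation=cv2.INTER_CUBIC) if 0 else cv2.copyMakeBorder(cv2.resize(b,(320,288),interpolation=cv2.INTER_CUBIC),0,162,0,0,cv2.BORDER_CONSTANT)]))
E
```

```text
Fn -1.42 +- 0.46 F [-0.12  0.21 -1.48] P [ 505.21 -350.26  301.48] P.n 204.06 clock 9.55
tilt err deg 0.02
[ 505.19909897 -350.25430911  301.48133277] [-3.03637195 -0.23982833 -0.03256971]
```

View pics/w4c.png

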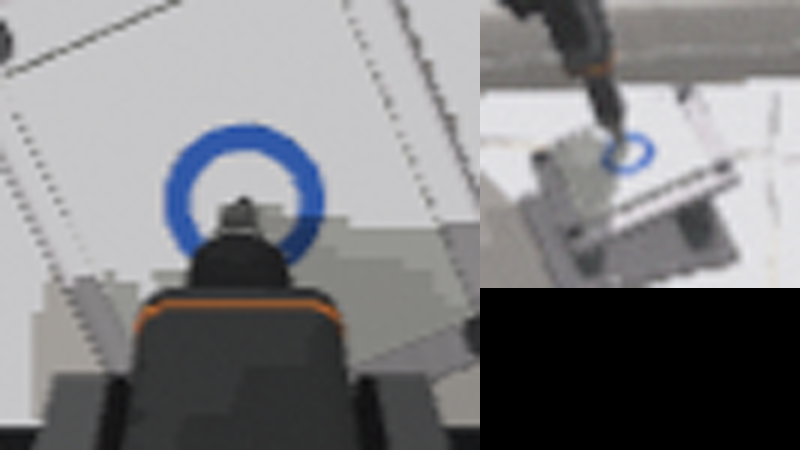

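```bash
python3 - <<'E'
from h import *
import pickle,cv2
s,im=pickle.load(open("w4.pkl","rb"));T=np.array(im["tool_from_camera"]);ct=(im["intrinsics"],T[:3,:3],T[:3,3])
C=im["color"].astype(int);m=((C[...,2]-C[...,0])>50).astype(np.uint8);m[:175]=0;m[215:]=0;m[:,:235]=0;m[:,280:]=0
ys,xs=np.nonzero(m);k=ys<205;(cx,cy),ax,an=cv2.fitEllipse(cv2.convexHull(np.c_[xs,ys].astype(np.float32)));print("ring",cx,cy,ax,xs.min(),xs.max(),ys.min())
for g in(1,2.7,4):print(g,"dot",atz(ct,(cx,cy),257.4+g),atz(ct,(255.2,198.7),257.4+g))
print("tip",atz(ct,(254.3,201.2),254.4))
E
python3 plan.py 0
```

```text
ring 255.206298828125 197.93528747558594 (24.997211456298828, 26.36756134033203) 243 268 186
1 dot [ 2.36459580e-01 -4.87329421e-01  2.58400000e+02] [ -0.46726875  -0.49238737 258.4       ]
2.7 dot [ -0.29832756  -0.4869601  260.1       ] [ -1.00730899  -0.49205581 260.1       ]
4 dot [ -0.70728244  -0.48667768 261.4       ] [ -1.42028094  -0.49180226 261.4       ]
tip [ -1.46536468  -1.27010175 254.4       ]
rotvec tool deg [-0.001  0.022 -0.   ] target TCP [ 507.49  -350.477  298.993] rpy [-3.036 -0.24  -0.033]
travel before rot cm [0.165 0.043 0.292] after rot [0.165 0.043 0.292]
tip now [ 564.909 -324.099   52.454] height over face 2.9239148303393425 lateral [-1.69   0.485 -0.371]
```

Call:
{"name": "step_arm", "arguments": {
  "jaw": [0,0,0,0,0],
  "travel": [
    [0.09,0.07,0],
    [0,0,0],
    [0,0,0.1],
    [0,0,0],
    [0,0,0]
  ],
  "rot": [
    [0,0,0],
    [0,0,0],
    [0,0,0],
    [0,0,0],
    [0,0,0]
  ]
}}

```text
clock: 10.15
position: [506.3, -350.8, 300.5]
ee_rot: [-3.036, -0.24, -0.033]
contact_force: [-0.4, 0.8, -1.9]
width: 0.249
gripper_force: 59.4
```

```bash
python3 f.py 8
```

```text
Fn -1.35 +- 0.54 F [ 0.29  0.1  -1.32] P [ 506.31 -350.87  300.61] P.n 203.02 clock 10.55
tilt err deg 0.03
```

Call:
{"name": "step_arm", "arguments": {
  "jaw": [0,0,0],
  "travel": [
    [0,0,0.2],
    [0,0,0],
    [0,0,0]
  ],
  "rot": [
    [0,0,0],
    [0,0,0],
    [0,0,0]
  ]
}}

```text
clock: 10.85
position: [506.9, -350.8, 298.9]
ee_rot: [-3.037, -0.24, -0.033]
contact_force: [0.7, -0.8, -1.0]
width: 0.252
gripper_force: 59.7
```

```bash
python3 f.py 10
```

```text
Fn -0.21 +- 0.40 F [ 0.13 -0.26 -0.21] P [ 506.82 -350.74  298.84] P.n 201.17 clock 11.35
tilt err deg 0.01
```

Call:
{"name": "step_arm", "arguments": {
  "jaw": [0,0,0],
  "travel": [
    [0,0,0.2],
    [0,0,0],
    [0,0,0]
  ],
  "rot": [
    [0,0,0],
    [0,0,0],
    [0,0,0]
  ]
}}

```text
clock: 11.65
position: [507.3, -350.6, 296.9]
ee_rot: [-3.037, -0.24, -0.033]
contact_force: [-0.1, -0.9, 0.2]
width: 0.254
gripper_force: 59.8
```

```bash
python3 f.py 10
```

```text
Fn 0.90 +- 0.34 F [ 0.34 -0.38  0.98] P [ 507.3  -350.54  296.88] P.n 199.15 clock 12.15
tilt err deg 0.01
```

Call:
{"name": "step_arm", "arguments": {
  "jaw": [0,0,0,0],
  "travel": [
    [0,0,0.2],
    [0,0,0.18],
    [0,0,0],
    [0,0,0]
  ],
  "rot": [
    [0,0,0],
    [0,0,0],
    [0,0,0],
    [0,0,0]
  ]
}}

```text
clock: 12.55
position: [508.2, -350.2, 293.3]
ee_rot: [-3.037, -0.24, -0.032]
contact_force: [-0.3, -0.8, 1.2]
width: 0.253
gripper_force: 60.1
```

```bash
python3 f.py 20; python3 snap.py w5;  python3 - <<'E'
from h import *
import pickle,cv2
s,im=pickle.load(open("w5.pkl","rb"));T=np.array(im["tool_from_camera"]);ct=(im["intrinsics"],T[:3,:3],T[:3,3])
C=im["color"].astype(int);m=((C[...,2]-C[...,0])>50).astype(np.uint8);m[:175]=0;m[215:]=0;m[:,:235]=0;m[:,280:]=0
ys,xs=np.nonzero(m);print(xs.min(),xs.max(),ys.min())
(cx,cy),ax,an=cv2.fitEllipse(cv2.convexHull(np.c_[xs,ys].astype(np.float32)));print(cx,cy,ax)
for u in((cx,cy),((xs.min()+xs.max())/2,ys.min()+12.7)):print("dot",atz(ct,u,251.4))
a=cv2.imread("pics/w5.png")[165:240,215:295];cv2.imwrite("pics/w5c.png",cv2.resize(a,(480,450),interpolation=cv2.INTER_CUBIC))
E
```

```text
Fn 2.62 +- 0.43 F [ 0.   -0.9   2.62] P [ 508.2  -350.16  293.19] P.n 195.33 clock 13.55
tilt err deg 0.02
[ 508.18777263 -350.16112362  293.11314178] [-3.03646143 -0.239896   -0.03263671]
241 268 189
254.42922973632812 201.9231719970703 (25.562170028686523, 27.397520065307617)
dot [ -1.13144526  -1.15008618 251.4       ]
dot [ -0.93082592  -1.08963596 251.4       ]
```

View pics/w5c.png

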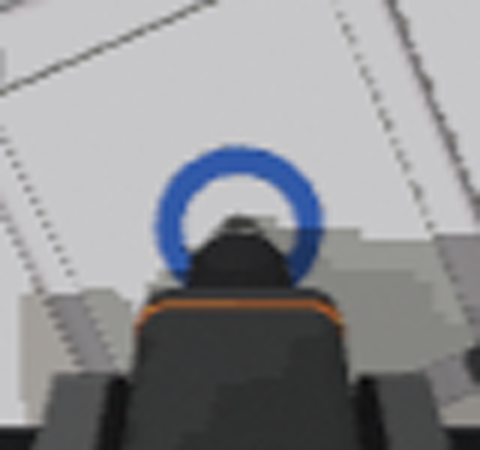

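The tip covers the centre of the ring, with the ring centred at about (238,228) in the crop. The net force is about 4 N, which matches half of the tip's travel, and the probe is square to the face.

```bash
python3 -c "
from bench import robot
print(robot.finish_job())"
```

```text
the job is handed in; nothing more can be done
None
```

The probe is held on the blue-ringed dot: square to within 0.1° by the arm's pose (the probe may lean about 1° in the grip), within about 1 mm of centre, and pressed with about 4 N, which is about 6 mm of tip travel. I handed the job in at about 13.6 s of the 48 s allowed, but no verdict came back.

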